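# Seat a cleaner bottle in its opening stand and take off the push-and-turn cap

### The job

Push the square white cleaner bottle by its body along the channel of its aluminium opening stand until it is fully home against the rubber end stop, and keep it pressed firmly against that for about a second while the sprung catch snaps in behind it. Then grip the black safety cap, push it down, twist it counter-clockwise (seen from above) while it is down, and lift it straight off. Finish while holding the cap in the gripper, level and still, about 6 cm above the neck and right over it, with the bottle still standing home in the stand; leave everything else on the bench where it is.

Things in the scene. Friction and masses are not known exactly. Their poses are not given: they have to be found in the camera images.
- stand: Opening stand, fixed: aluminium channel on a plate 210 x 110 x 8 mm (x = -160 to 50 mm); channel floor 8 mm above the bench. Origin: bench height, under the centre of the bottle's home place; x along the channel in the direction the bottle is slid home, z up. Channel 67 mm wide, side walls 10 mm thick, 32 mm high (above bench), from x = -126 to 34 mm; end wall 38 mm high; near end open.
- stop_pad: Rubber end stop in the channel, 50 mm wide, 13 to 31 mm above the bench; origin: its centre. Its face is at x = 32 mm of the stand: a bottle that just touches it has its origin at x = 0. It yields 3 mm per 10 N, up to 4.5 mm (then the rigid wall): press with 5 to 12 N, and keep that push up while the catch snaps in. Let go, it moves the bottle back by up to 3 mm, onto the catch.
- catch (a joint): Sprung catch in the channel's left (+y) wall, slide, m: 0 = sprung fully out; grows (to 0.009) as it is pushed out of the channel. A ramp on its near side lets the bottle push it back by itself (spring 1 to 2 N; reads about 0.006 while the bottle passes); it snaps out behind the bottle's near face when the bottle is home.
- catch_nose (a point): Tip of the catch's nose: when out it stands 26 mm to +y of the channel's middle (7.5 mm into the channel), 12 to 26 mm above the bench; its flat far side is at x = -34.5 mm of the stand. Fingers that follow the bottle should stay within 22 mm of the channel's middle.
- bottle: Square white plastic bottle, loose, 0.35 to 0.6 kg; body 64 x 64 mm, 56 mm high, then a round neck. Origin: centre of its underside (on the channel floor); axes as the stand's. Starts upright in the channel, 80 to 100 mm short of home. Push the middle of its near face (32 mm from its axis) low, 25 to 45 mm above the bench, with the gripper's body clear of the cap; slides with about 3 to 8 N.
- neck_rim (a point): Centre of the mouth of the bottle's neck (32 mm across), 92 mm above the bottle's underside, 100 mm above the bench.
- cap: Round black ribbed cap on the neck, loose, 53 mm across, 26 mm high, 50 g. Origin: centre of its underside, z up; locked, that is 77 mm above the bottle's underside (85 mm above the bench), 21 mm above the shoulder. Grip it from above at any angle, 30 N or more. Held up by a spring: 5 N to start moving down, 12 N at the hard stop 7 mm down.
- cap_grip (a point): Point on the cap's axis, 15 mm above its underside, where to grip. To open: push down 4 to 7 mm, keep it down, turn counter-clockwise from above by 55 to 95 degrees (70 is best), then lift; it is then free. Without pushing it turns only some 4 degrees either way. The bottle itself turns at most about 3 degrees in the channel.
- tweezers: Bystander: steel tweezers, 122 mm long, 9 mm high, lying left of the stand, loose. Origin: centre of its underside.
- torque_wrench: Bystander: small grey torque wrench, 139 mm long, 14 mm high, lying right of the stand, loose. Origin: centre of its underside.
- tape_roll: Bystander: roll of tape, 66 mm across, 19 mm high, loose, to the right. Origin: centre of its underside.
- n_tee: Bystander: pale coaxial tee piece, 70 x 40 x 20 mm, loose, to the left. Origin: centre of its underside.
- splitter_block: Bystander: small grey metal block with two brass connectors, 60 x 52 x 19 mm, loose, behind the stand. Origin: centre of its underside.
There are look-alikes about, which are no part of the job. Several things have the shape of the cap; the one meant has the colours described above. Of the things shaped like the bottle, the white one is meant.

How it is judged:
By the outcome, as a careful person would: the job done as asked, in the order asked, and still so for the second after the job is handed in, while the arm keeps its last pose, push and grip.
It also fails if it takes over 64 s, if anything falls off the work surface, if the arm or the gripper's body presses on something with over 40 N, if the wrist force passes 120 N, or if a joint passes its speed limit or range.

### The arm

A 6-joint arm with a two-finger parallel gripper is mounted at the origin on a cart in front of the work surface, level with it; the furniture and walls round the work are solid. World frame = base frame: x ahead of the robot, y to its left, z up, the work surface at z = 0. Lengths are in m, angles in rad, forces in N, time in s.
With the tool pointing down it reaches from about 0.25 to 0.85 m from the base axis. Payload 12.5 kg.
Tool frame: the origin (TCP) lies at the very end of the fingers, on their centre line; the grasp point (between the pads) lies 19 mm behind it; z points along the fingers, y is the direction in which the jaws open and shut (so a half turn about z gives the same grasp; the last joint's range is limited). The gripper opens to 93 mm and grips with 3 to 60 N. Pads are 15 mm wide; open, the fingers measure 128 mm over their backs; the gripper's body (75 mm by 188 mm) begins 65 mm behind the grasp point.
Start: joints at [-1.299, 0.351, 1.652, -0, 1.139, -0.085], TCP at [0.192, -0.515, 0.219] pointing down, gripper open.
Joint ranges: [-2.75, 2.75], [-0.79, 2.1], [0.01, 2.65], [-1.57, 4.71], [0.07, 3.14], [-2.87, 2.87]. Speed limits (rad/s): [2.22, 2.22, 2.79, 3.14, 3.14, 3.14].

### API

Orientations are given as a unit quaternion [w, x, y, z].
In Python, from station import env gives the robot as it stands.
- The arm moves only by the tool carry_out, never from a script. Its argument "rows" is one flat list of numbers, 4 for each row, row after row: the shift along the world's x, y, z in m, then the turn about the world's z in rad. A call has 1 to 8 rows; each row is the pose to reach, as a shift and turn from the pose commanded when the call began; what a row does not reach only later rows make up. A row lasts 1/10 s, in which the tool goes at most 50 mm and 8.59 degrees, less where a joint would pass 70% of its speed; a pose out of reach is approached as far as the arm can. A call with a gripper value outside its range is refused whole. "gripper" is the finger opening in m, from 0 to 0.093, set as the call begins (left out, the last holds). The fingers move at their own pace and stop on an object; "squeeze" is the grip in N (left out, the last holds). Time passes only in rows, so rows that repeat a pose let the fingers close. It gives the time, the measured TCP pose, the force and the opening at its end, in the units of the state.
- env.read_state(): the state, without advancing time (a new reading comes with each control period).
- env.grab_frame(name): name is "side" or "top" or "wrist"; returns the picture (480x640x3 uint8, red, green, blue); there is no depth.
- env.get_calibration(name): a dict with "intrinsics" (3x3 intrinsics, pixels), "k1" (the pictures are not rectified: a ray, as slopes to the right and down, at radius r is drawn at 1 + k1 r^2 times it, then the intrinsics apply), "origin" and "attitude" of the camera in the world. Camera axes: x right, y down, z forward; pixel columns grow to the right and rows downward; lengths in m; the calibration is good to about 2 mm. A picture is of the moment at which its call begins: read the wrist's pose just before it. get_calibration takes no time and is no camera call; for the wrist camera it gives the pose at the moment of the call.
- env.hand_in(): hands the job in, once; it reports no verdict.
The state is a dict: "time": time; "q": joint angles; "joint_velocities": joint speeds; "joint_efforts": joint torques, N m; "tcp_pos": TCP position; "ee_rot": TCP orientation; "ft_force": force on the tool from outside, world axes, zero at the start; "wrist_torque": the same for the moment, N m; "finger_gap": opening from 0.0 (shut) to 1.0 (fully open).
Only numpy, scipy, OpenCV 4.12 (cv2) and the standard library are available. Lean on these libraries where they do the work, as an engineer would, in place of code of your own. Each camera call takes 0.05 s, during which the arm holds its last target. There are 200 camera calls.

## Working session

There is one attempt and no reset: what is moved stays moved. The work goes in short steps, Python scripts to look and compute and a tool call to move; the robot and the scene stay as the last step left them, time stands still between calls to the robot, and variables do not carry over. Pictures are saved under pics/ and viewed, about 8 in all and at most 12, crops included, and the job is handed in when it is done.

Besides the shell and the picture viewer there is one more tool, called as name(argument=value, ...) on one line, values as JSON. carry_out: Moves the arm, as the interface text tells. Its arguments: {"type":"object","properties":{"rows":{"type":"array","items":{"type":"number"}},"gripper":{"type":"number"},"squeeze":{"type":"number"}},"required":["rows"]}

```bash
mkdir -p pics
cat > h.py <<'E'
import numpy as np, cv2
from station import env
from scipy.spatial.transform import Rotation as R
def rot(a):
    a=np.array(a,float)
    return a if a.shape==(3,3) else R.from_quat(np.r_[a[1:],a[0]]).as_matrix()
def ray(c,u,v):
    K=np.array(c["intrinsics"]);d=np.array([(u-K[0,2])/K[0,0],(v-K[1,2])/K[1,1]]);s=d.copy()
    for _ in range(20): s=d/(1+c["k1"]*(s@s))
    return np.array(c["origin"]),rot(c["attitude"])@np.r_[s,1]
def at_z(c,u,v,z):
    o,d=ray(c,u,v);return o+d*(z-o[2])/d[2]
def proj(c,p):
    q=rot(c["attitude"]).T@(np.array(p)-np.array(c["origin"]));s=q[:2]/q[2];s=s*(1+c["k1"]*(s@s))
    K=np.array(c["intrinsics"]);return np.array([K[0,0]*s[0]+K[0,2],K[1,1]*s[1]+K[1,2]])
def save(n,f):cv2.imwrite(f"pics/{f}.png",cv2.cvtColor(n,cv2.COLOR_RGB2BGR))
E
python3 - <<'E'
from h import *
for n in("top","side"):
    save(env.grab_frame(n),n);c=env.get_calibration(n);print(n,c)
print(env.read_state())
E
```

```text
top {'intrinsics': array([[498.86034775,   0.        , 324.81743043],
       [  0.        , 498.86034775, 240.53861683],
       [  0.        ,   0.        ,   1.        ]]), 'k1': 0.045788500639308796, 'origin': array([0.46965544, 0.01227534, 1.17999784]), 'attitude': array([-0.02137953,  0.71529546, -0.69728329,  0.04112593])}
side {'intrinsics': array([[551.05671131,   0.        , 324.93094864],
       [  0.        , 551.05671131, 233.12522256],
       [  0.        ,   0.        ,   1.        ]]), 'k1': 0.0146830407089898, 'origin': array([0.11943552, 0.23191852, 1.08880422]), 'attitude': array([ 0.13038378, -0.51645104,  0.82080028, -0.20631357])}
{'time': 0.1, 'q': array([-1.29859316e+00,  3.51184162e-01,  1.65234229e+00,  8.10348876e-06,
        1.13910088e+00, -8.45848743e-02]), 'joint_velocities': array([-0.00043793, -0.0011308 , -0.00201077,  0.00054324, -0.00139147,
        0.00220488]), 'joint_efforts': array([ 2.03684438e-03, -4.98027205e+01, -2.85705489e+01,  7.01028085e-02,
        2.39383924e-02, -3.44016075e-05]), 'tcp_pos': array([ 0.19204848, -0.51505767,  0.21816104]), 'ee_rot': array([-5.15410498e-04,  9.84130112e-01,  1.77447614e-01, -4.47971501e-05]), 'ft_force': array([-0.22969493, -0.45284045,  0.50850433]), 'wrist_torque': array([ 0.01401222, -0.04131406, -0.01186767]), 'finger_gap': 1.0043213754959393}
```

View pics/top.png

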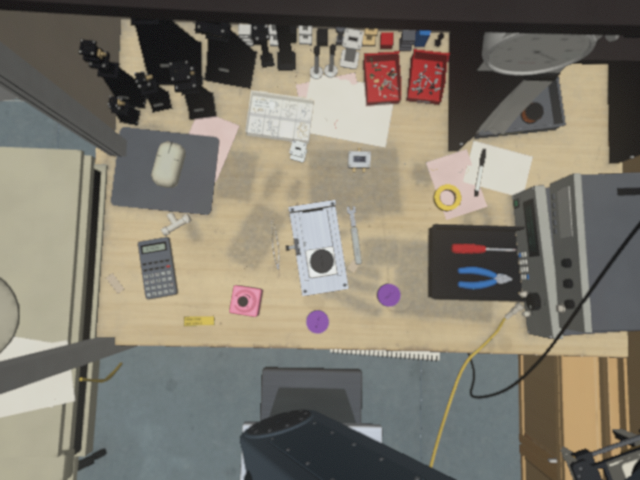

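View pics/side.png

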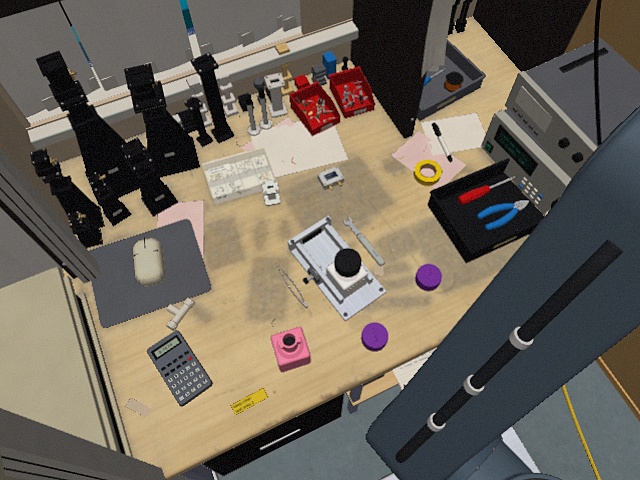

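Top view: the white bottle with its black cap is at (321,261) in the stand. The look-alikes are purple caps at (318,321) and (388,294), and a pink bottle with a dark neck at (246,301). The far end of the channel is towards (313,205), and the catch is at (288,247). Side view: black cap at (347,262), with its stand around it. I'll check the choice in one close crop.

Run:
```python
import cv2,numpy as np
a=cv2.imread('pics/top.png')[195:303,278:360];b=cv2.imread('pics/side.png')[212:322,280:390]
f=lambda i:cv2.resize(i,None,fx=5,fy=5,interpolation=cv2.INTER_CUBIC)[:540]
a=f(a);b=f(b)[:, :390*1]
b=cv2.resize(cv2.imread('pics/side.png')[212:320,280:390],None,fx=3.5,fy=3.5,interpolation=cv2.INTER_CUBIC)
o=np.zeros((540,800,3),np.uint8);o[:,:410]=a;o[:378,412:797]=b
cv2.imwrite('pics/crop1.png',o)
```

```text
(no output)
```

View pics/crop1.png

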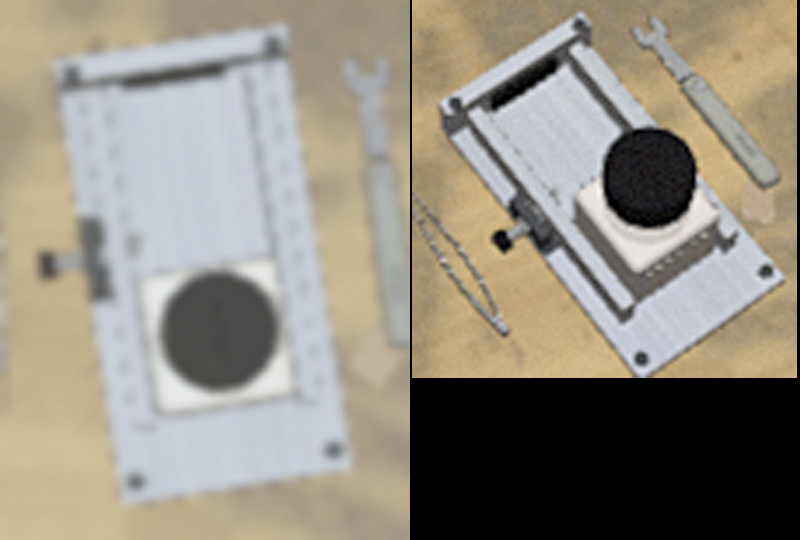

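The crop confirms a black ribbed cap on the white bottle. In the top view the cap's top is centred at crop (219,331). The near plate corners are (122,502) and (352,468), and the end wall's top far corners are (53,62) and (287,25).

Run:
```python
from h import *
c=env.get_calibration("top");s=env.get_calibration("side")
g=lambda u,v,z:at_z(c,278+u/5,195+v/5,z)
h=lambda u,v,z:at_z(s,280+(u-412)/3.5,212+v/3.5,z)
nl,nr=g(122,502,.008),g(352,468,.008)
fl,fr=g(53,62,.038),g(287,25,.038)
print(nl,nr,fl,fr,np.linalg.norm(nl-nr),np.linalg.norm(fl-fr),np.linalg.norm((nl+nr-fl-fr)[:2]/2))
x=((fl+fr)-(nl+nr))[:2];print('yaw axis',np.degrees(np.arctan2(x[1],x[0])),'yaw edge',np.degrees(np.arctan2(-(nr-nl)[0],(nr-nl)[1])),np.degrees(np.arctan2(-(fr-fl)[0],(fr-fl)[1])))
print('cap',g(219,331,.111),h(649,172,.111))
print('body top', [g(u,v,.064) for u,v in((140,278),(277,260),(297,393),(163,413))])
print('side near',h(641,378,.008),h(785,278,.008))
print('purple/pink',at_z(c,318,321,.02),at_z(c,388,294,.02),at_z(c,246,301,.05))
print('wrench,tweez',at_z(c,358,262,.01),at_z(c,278,268,.01))
```

```text
[0.44418776 0.02994462 0.008     ] [ 0.46253698 -0.07719129  0.008     ] [0.64580818 0.06698268 0.038     ] [ 0.66622828 -0.04065691  0.038     ] 0.10869589383106926 0.10955939794506105 0.20596753162190914
yaw axis 10.288342008084348 yaw edge -170.28122253922407 -169.2581737768447
cap [ 0.52020535 -0.01107044  0.111     ] [ 0.51801238 -0.00783236  0.111     ]
body top [array([0.545266  , 0.02388183, 0.064     ]), array([ 0.55497172, -0.0373501 ,  0.064     ]), array([ 0.49561719, -0.04764379,  0.064     ]), array([0.4852356 , 0.01196643, 0.064     ])]
side near [0.44286002 0.03122543 0.008     ] [ 0.46164762 -0.07511241  0.008     ]
purple/pink [ 0.38687312 -0.00773256  0.02      ] [ 0.45243386 -0.16845491  0.02      ] [0.42982094 0.15490804 0.05      ]
wrench,tweez [ 0.52528786 -0.09840206  0.01      ] [0.5064991  0.08865594 0.01      ]
```

Both cameras agree. The stand's yaw is about 10.2° and its home is about (0.609,0.005). The bottle is at (0.520,-0.012), 90 mm short of home, and its size and height checks fit. Next I move behind the bottle, with the jaws closed and lying across the channel.

carry_out(rows=[0.04, 0.075, 0, -0.03, 0.08, 0.15, 0, -0.06, 0.107, 0.2, 0, -0.09, 0.134, 0.25, 0, -0.12, 0.161, 0.3, 0, -0.15, 0.188, 0.35, 0, -0.178, 0.215, 0.4, 0, -0.178, 0.242, 0.45, 0, -0.178], gripper=0, squeeze=20)

```text
time: 0.9
tcp_pos: [0.3819, -0.161, 0.2187]
ee_rot: [0.0, 0.996, 0.089, 0.0]
ft_force: [0.5, -0.8, 0.1]
finger_gap: 0.361
```

carry_out(rows=[0.02, 0.04, 0, 0, 0.04, 0.08, 0, 0, 0.06, 0.12, 0, 0, 0.07, 0.138, -0.01, 0, 0.07, 0.138, -0.03, 0, 0.07, 0.138, -0.05, 0])

```text
time: 1.5
tcp_pos: [0.4516, -0.0242, 0.1679]
ee_rot: [0.0, 0.996, 0.09, 0.0]
ft_force: [-0.2, 0.6, 0.0]
finger_gap: 0.008
```

Run:
```python
from h import *
c=env.get_calibration("wrist");s=env.read_state();print(s['tcp_pos'],s['ee_rot'],s['finger_gap'],s['ft_force'],s['q'])
im=env.grab_frame("wrist");save(im,"w1");print(c['origin'],rot(c['attitude'])[:,2])
```

```text
[ 0.45157254 -0.02417714  0.16792128] [3.19791456e-05 9.95927339e-01 9.01594435e-02 9.76089407e-05] 0.007798254684231446 [-0.16173379  0.57257898  0.02519216] [-1.56488253e-01  2.40783763e-01  1.94689575e+00 -1.75757927e-05
  9.53708214e-01  1.23375416e+00]
[ 0.52321199 -0.00991501  0.33449366] [-0.25577299 -0.04670581 -0.96560797]
```

View pics/w1.png

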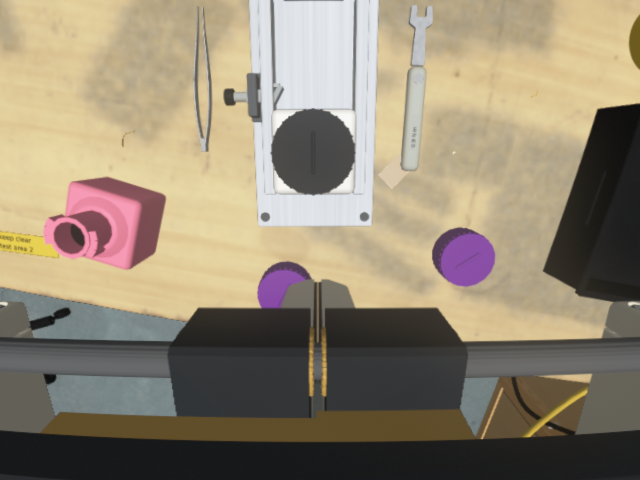

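The wrist view shows the black cap at (313,151) on the white bottle. The near plate corners are at (258,225) and (374,225), and the purple cap at (285,285) stays clear of the fingers.

Run:
```python
from h import *
c=env.get_calibration("wrist")
a,b=at_z(c,258,225,.008),at_z(c,374.5,225,.008);m=(a+b)/2
print(a,b,np.linalg.norm(a-b),np.degrees(np.arctan2((b-a)[0],-(b-a)[1])))
y=np.radians(10.2);ex=np.array([np.cos(y),np.sin(y)]);ey=np.array([-ex[1],ex[0]])
print('home',m[:2]+.16*ex)
cap=at_z(c,313,151,.111);print('cap',cap,(cap[:2]-m[:2])@ex-.16,(cap[:2]-m[:2])@ey)
t=env.read_state()['tcp_pos'];print('tcp in stand',(t[:2]-m[:2])@ex-.16,(t[:2]-m[:2])@ey)
```

```text
[0.4436646  0.03326828 0.008     ] [ 0.46345752 -0.0756522   0.008     ] 0.11070424469550151 10.299341854410281
home [0.61103236 0.0071416 ]
cap [ 0.52076693 -0.00748485  0.111     ] -0.09142895750818121 0.0015893458547851255
tcp in stand -0.16419998618214945 -0.0023953769348637934
```

carry_out(rows=[0, 0.002, -0.04, 0, 0, 0.002, -0.08, 0, 0, 0.002, -0.11, 0, 0, 0.002, -0.128, 0, 0, 0.002, -0.135, 0, 0.01, 0.004, -0.135, 0, 0.016, 0.005, -0.135, 0, 0.02, 0.0055, -0.135, 0])

```text
time: 2.35
tcp_pos: [0.4731, -0.0194, 0.0348]
ee_rot: [0.0, 0.996, 0.089, 0.001]
ft_force: [0.0, -0.0, -0.4]
finger_gap: 0.008
```

carry_out(rows=[0.005, 0.0009, 0, 0, 0.01, 0.0018, 0, 0, 0.015, 0.0027, 0, 0, 0.02, 0.0036, 0, 0, 0.025, 0.0045, 0, 0, 0.03, 0.0054, 0, 0])

```text
time: 2.95
tcp_pos: [0.5008, -0.0141, 0.0335]
ee_rot: [-0.0, 0.996, 0.089, -0.001]
ft_force: [-8.2, -4.0, 6.6]
finger_gap: 0.006
```

carry_out(rows=[0, 0, 0.001, 0, 0, 0, 0.002, 0])

```text
time: 3.15
tcp_pos: [0.5017, -0.014, 0.0356]
ee_rot: [-0.0, 0.996, 0.089, 0.0]
ft_force: [-0.4, -0.4, 0.3]
finger_gap: 0.004
```

Run:
```python
from h import *
s=env.read_state();print(s['tcp_pos'],s['ft_force'],s['wrist_torque'])
im=env.grab_frame("side")[190:330,250:440];save(cv2.resize(im,None,fx=4,fy=4,interpolation=cv2.INTER_CUBIC),"s2")
```

```text
[ 0.5017099  -0.01401871  0.03556511] [-0.35602886 -0.36127188  0.31274392] [-0.0248602   0.07976991  0.01107107]
```

View pics/s2.png

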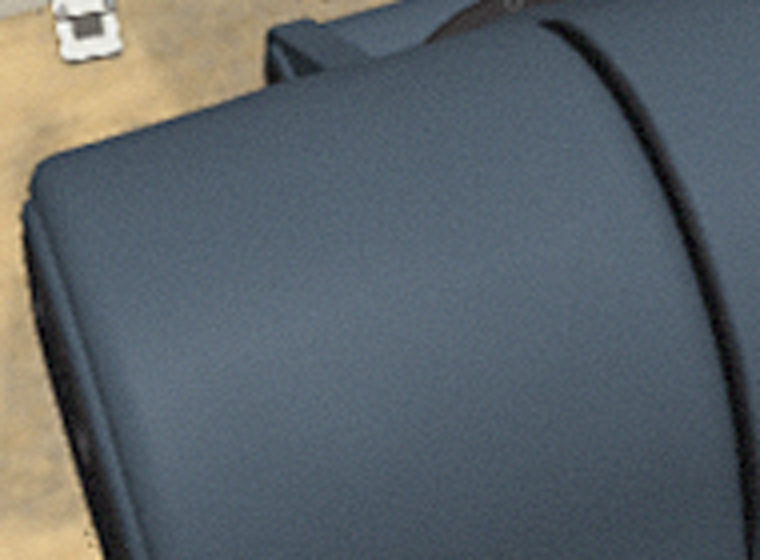

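The arm hides the view, so I'll go by the force and the wrist camera instead. I continue slowly.

carry_out(rows=[0.003, 0.0005, 0, 0, 0.006, 0.0011, 0, 0, 0.009, 0.0016, 0, 0, 0.012, 0.0022, 0, 0, 0.015, 0.0027, 0, 0])

```text
time: 3.7
tcp_pos: [0.516, -0.0115, 0.0357]
ee_rot: [0.0, 0.996, 0.089, -0.001]
ft_force: [-5.1, -2.5, 3.2]
finger_gap: -0.002
```

Run:
```python
from h import *
c=env.get_calibration("wrist");s=env.read_state();print(s['tcp_pos'],s['ft_force'],s['wrist_torque'])
save(env.grab_frame("wrist"),"w2")
```

```text
[ 0.51603916 -0.01154862  0.03566024] [-5.11964371 -2.49325602  3.1979867 ] [-0.44506562  0.81724405 -0.11388375]
```

View pics/w2.png

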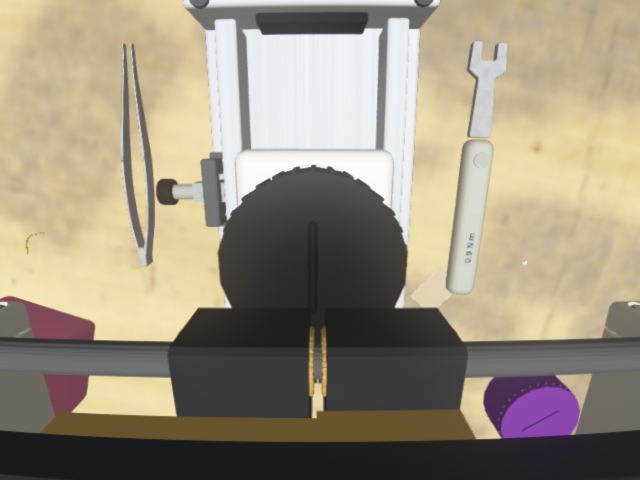

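The bottle is moving straight in the channel. Its far top edge is at v=150 between u=237 and 393, the cap is centred near (313,258), and the end wall is at v≈22.

Run:
```python
from h import *
c=env.get_calibration("wrist");t=env.read_state()['tcp_pos']
y=np.radians(10.2);ex=np.array([np.cos(y),np.sin(y)]);ey=np.array([-ex[1],ex[0]]);H=np.array([.6105,.0065])
f=lambda p:((p[:2]-H)@ex,(p[:2]-H)@ey)
for u,v,z in((237,150,.064),(393,150,.064),(219,257,.105),(406,257,.105),(313,165,.111),(228,20,.032),(398,20,.032),(188,9,.038),(438,9,.038)):print(u,v,f(at_z(c,u,v,z)))
print('tcp',f(t))
```

```text
237 150 (np.float64(-0.022078067114118177), np.float64(0.03112817112559031))
393 150 (np.float64(-0.022065672063821522), np.float64(-0.029080855973649976))
219 257 (np.float64(-0.05257711124362384), np.float64(0.02898967720385724))
406 257 (np.float64(-0.05255323861391356), np.float64(-0.02589528503014891))
313 165 (np.float64(-0.02601710704856037), np.float64(0.0012428456394555744))
228 20 (np.float64(0.03447052878159013), np.float64(0.03969823428385568))
398 20 (np.float64(0.034433175628546), np.float64(-0.03556776970466332))
188 9 (np.float64(0.03725407864271874), np.float64(0.055359448684910696))
438 9 (np.float64(0.03719304899357423), np.float64(-0.05133367243590323))
tcp (np.float64(-0.09558110091606109), np.float64(-0.0010644599895925078))
```

The bottle's origin is about 53 mm short of home, and TCP to bottle axis is 42 mm. I keep pushing.

carry_out(rows=[0.005, 0.0009, 0, 0, 0.01, 0.0018, 0, 0, 0.015, 0.0029, 0, 0, 0.02, 0.004, 0, 0, 0.025, 0.005, 0, 0, 0.03, 0.006, 0, 0, 0.035, 0.007, 0, 0, 0.04, 0.008, 0, 0])

```text
time: 4.55
tcp_pos: [0.5568, -0.0033, 0.0356]
ee_rot: [0.0, 0.996, 0.089, -0.0]
ft_force: [-2.4, -2.2, -0.3]
finger_gap: 0.006
```

carry_out(rows=[0.0015, 0.0003, 0, 0, 0.003, 0.0005, 0, 0, 0.0045, 0.0008, 0, 0, 0.006, 0.0011, 0, 0, 0.0075, 0.0013, 0, 0, 0.0085, 0.0015, 0, 0, 0.0095, 0.0017, 0, 0])

```text
time: 5.25
tcp_pos: [0.5662, -0.0016, 0.0357]
ee_rot: [-0.0, 0.996, 0.089, 0.0]
ft_force: [-5.1, -2.9, 3.6]
finger_gap: 0.005
```

carry_out(rows=[0.001, 0.0002, 0, 0, 0.002, 0.0004, 0, 0, 0.003, 0.0006, 0, 0])

```text
time: 5.55
tcp_pos: [0.5689, -0.001, 0.0357]
ee_rot: [-0.0, 0.996, 0.089, -0.0]
ft_force: [-4.3, -0.7, 3.1]
finger_gap: 0.003
```

carry_out(rows=[0.001, 0.0002, 0, 0, 0.002, 0.0004, 0, 0])

```text
time: 5.75
tcp_pos: [0.5706, -0.0006, 0.0357]
ee_rot: [-0.0, 0.996, 0.089, -0.001]
ft_force: [-9.0, -1.9, 6.6]
finger_gap: 0.006
```

carry_out(rows=[0.001, 0.0002, 0, 0, 0.001, 0.0002, 0, 0])

```text
time: 5.95
tcp_pos: [0.5712, -0.0005, 0.0357]
ee_rot: [-0.0, 0.996, 0.089, -0.001]
ft_force: [-9.8, -3.1, 6.4]
finger_gap: 0.006
```

carry_out(rows=[0.0007, 0.0001, 0, 0, 0.0014, 0.0002, 0, 0, 0.0014, 0.0002, 0, 0])

```text
time: 6.25
tcp_pos: [0.5719, -0.0004, 0.0356]
ee_rot: [-0.0, 0.996, 0.089, -0.002]
ft_force: [-13.0, -4.1, 9.2]
finger_gap: 0.005
```

carry_out(rows=[0, 0, 0.0007, 0, 0, 0, 0.0014, 0])

```text
time: 6.45
tcp_pos: [0.5723, -0.0003, 0.0365]
ee_rot: [-0.0, 0.996, 0.089, -0.001]
ft_force: [-6.6, -1.7, -2.0]
finger_gap: 0.008
```

Run:
```python
from h import *
s=env.read_state();print(s['tcp_pos'],s['ft_force'],s['wrist_torque'])
im=env.grab_frame("wrist")[0:310,120:520];save(cv2.resize(im,None,fx=1.9,fy=1.9,interpolation=cv2.INTER_CUBIC),"w3")
```

```text
[ 5.72285858e-01 -3.41454207e-04  3.64649597e-02] [-6.6173769  -1.65809379 -1.96245814] [-0.41302437  1.01930312 -0.01423867]
```

View pics/w3.png

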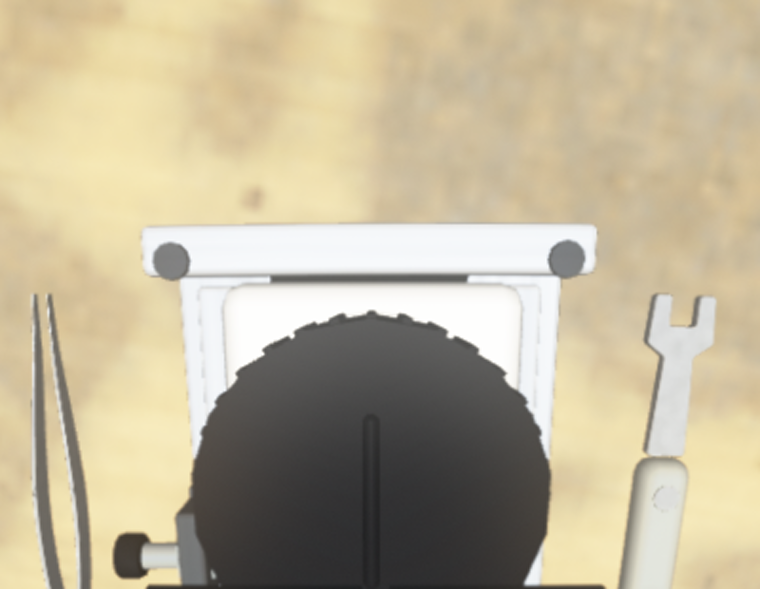

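The bottle is at the rubber stop. I add some push and hold it.

carry_out(rows=[0.0007, 0.0001, 0.0002, 0, 0.0014, 0.0002, 0.0004, 0, 0.0014, 0.0002, 0.0004, 0])

```text
time: 6.8
tcp_pos: [0.573, -0.0002, 0.0365]
ee_rot: [-0.0, 0.996, 0.089, -0.002]
ft_force: [-8.3, -3.5, -1.1]
finger_gap: 0.008
```

carry_out(rows=[0.001, 0.0002, 0.0002, 0, 0.002, 0.0004, 0.0004, 0, 0.002, 0.0004, 0.0004, 0])

```text
time: 7.1
tcp_pos: [0.5742, 0.0001, 0.0366]
ee_rot: [-0.0, 0.996, 0.089, -0.003]
ft_force: [-10.9, -3.8, 0.1]
finger_gap: 0.004
```

carry_out(rows=[0.0007, 0.0001, 0, 0, 0.0012, 0.0002, 0, 0, 0.0012, 0.0002, 0, 0, 0.0012, 0.0002, 0, 0, 0.0012, 0.0002, 0, 0, 0.0012, 0.0002, 0, 0])

```text
time: 7.7
tcp_pos: [0.5744, 0.0001, 0.0364]
ee_rot: [-0.0, 0.996, 0.089, -0.004]
ft_force: [-16.0, -5.3, 3.5]
finger_gap: 0.01
```

carry_out(rows=[-0.001, -0.0002, 0, 0, -0.001, -0.0002, 0, 0, -0.001, -0.0002, 0, 0, -0.001, -0.0002, 0, 0, -0.001, -0.0002, 0, 0, -0.001, -0.0002, 0, 0, -0.001, -0.0002, 0, 0])

```text
time: 8.4
tcp_pos: [0.5742, 0.0001, 0.0366]
ee_rot: [-0.0, 0.996, 0.089, -0.003]
ft_force: [-12.6, -4.5, 0.7]
finger_gap: 0.007
```

carry_out(rows=[0, 0, 0, 0, 0, 0, 0, 0, 0, 0, 0, 0, 0, 0, 0, 0, 0, 0, 0, 0, 0, 0, 0, 0, 0, 0, 0, 0])

```text
time: 9.1
tcp_pos: [0.5742, 0.0001, 0.0366]
ee_rot: [-0.0, 0.996, 0.089, -0.003]
ft_force: [-11.7, -4.9, 0.2]
finger_gap: 0.003
```

carry_out(rows=[-0.005, -0.0009, 0, 0, -0.01, -0.0018, 0, 0, -0.02, -0.0036, 0, 0, -0.035, -0.0063, 0, 0, -0.055, -0.01, 0, 0, -0.065, -0.0117, 0.02, 0, -0.065, -0.0117, 0.06, 0, -0.065, -0.0117, 0.1, 0], gripper=0.093)

```text
time: 9.9
tcp_pos: [0.5113, -0.0114, 0.139]
ee_rot: [-0.0, 0.996, 0.089, -0.0]
ft_force: [0.0, -0.1, 0.9]
finger_gap: 0.642
```

carry_out(rows=[0, 0, 0.03, 0, 0, 0, 0.06, 0, 0, 0, 0.06, 0])

```text
time: 10.2
tcp_pos: [0.5137, -0.0115, 0.2018]
ee_rot: [0.001, 0.996, 0.089, 0.004]
ft_force: [0.5, -0.3, -0.5]
finger_gap: 0.905
```

Run:
```python
from h import *
c=env.get_calibration("wrist");s=env.read_state();print(s['tcp_pos'])
np.save('w4.npy',c,allow_pickle=True)
im=env.grab_frame("wrist")[20:280,180:460];save(cv2.resize(im,None,fx=2.3,fy=2.3,interpolation=cv2.INTER_CUBIC),"w4")
```

```text
[ 0.5137399  -0.0115241   0.20180827]
```

View pics/w4.png

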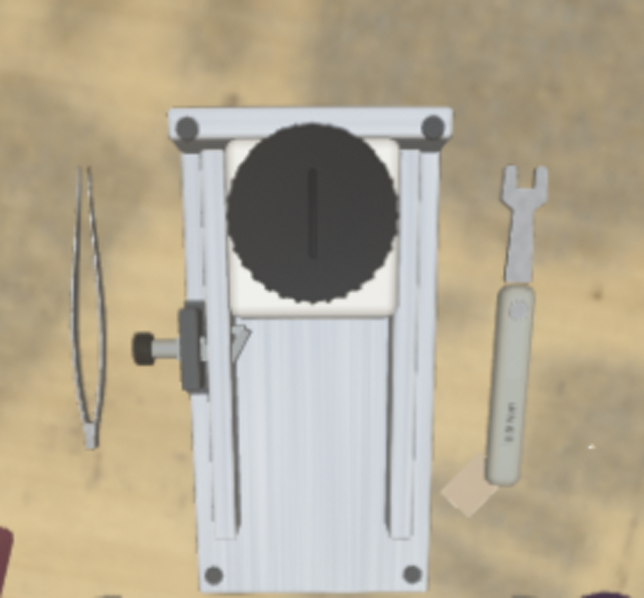

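The catch nose at crop (245,330) has sprung out behind the bottle's near face (v≈315), so the bottle is home. The cap is centred at crop (313,213).

Run:
```python
from h import *
c=np.load('w4.npy',allow_pickle=True).item()
g=lambda u,v,z:at_z(c,180+u/2.3,20+v/2.3,z)
print('cap',g(313,213,.111), 'width',np.linalg.norm(g(228,213,.111)-g(399,213,.111)))
a,b=g(202,592,.008),g(427,590,.008);y=np.radians(10.2);ex=np.array([np.cos(y),np.sin(y)]);print('home',((a+b)/2)[:2]+.16*ex,np.linalg.norm(a-b))
p,q=g(233,317,.064),g(395,317,.064);print('bottle from near face',((p+q)/2)[:2]+.032*ex)
t=env.read_state()['tcp_pos'];print(t,g(313,213,.111)-t)
```

```text
cap [0.61179929 0.00803177 0.111     ] width 0.052250131638342474
home [0.61222498 0.0075544 ] 0.10764918471759793
bottle from near face [0.61225051 0.00779487]
[ 0.51276014 -0.01143477  0.19959517] [ 0.09903915  0.01946654 -0.08859517]
```

carry_out(rows=[0.033, 0.0065, 0, 0, 0.066, 0.013, 0, 0, 0.099, 0.0195, 0, 0, 0.099, 0.0195, -0.03, 0, 0.099, 0.0195, -0.06, 0, 0.099, 0.0195, -0.09, 0, 0.099, 0.0195, -0.11, 0, 0.099, 0.0195, -0.119, 0])

```text
time: 11.05
tcp_pos: [0.6093, 0.0082, 0.0757]
ee_rot: [-0.0, 0.996, 0.089, -0.002]
ft_force: [0.1, -0.7, 0.0]
finger_gap: 0.999
```

carry_out(rows=[0, 0, 0, 0, 0, 0, 0, 0, 0, 0, 0, 0, 0, 0, 0, 0, 0, 0, 0, 0, 0, 0, 0, 0], gripper=0.04, squeeze=40)

```text
time: 11.65
tcp_pos: [0.6112, 0.0079, 0.0793]
ee_rot: [0.0, 0.996, 0.089, 0.0]
ft_force: [-0.8, -2.9, 1.2]
finger_gap: 0.562
```

Gripped at 52 mm. Now I push down.

carry_out(rows=[0, -0.0003, -0.0015, 0, 0, -0.0005, -0.003, 0, 0, -0.0005, -0.0045, 0, 0, -0.0005, -0.006, 0, 0, -0.0005, -0.006, 0])

```text
time: 12.15
tcp_pos: [0.6114, 0.0077, 0.0736]
ee_rot: [-0.0, 0.996, 0.089, 0.001]
ft_force: [-1.6, 0.1, 9.6]
finger_gap: 0.567
```

carry_out(rows=[0, 0, -0.0005, 0.05, 0, 0, -0.0005, 0.13, 0, 0, -0.0005, 0.21, 0, 0, -0.0005, 0.29, 0, 0, -0.0005, 0.37, 0, 0, -0.0005, 0.45, 0, 0, -0.0005, 0.53, 0, 0, -0.0005, 0.61])

```text
time: 12.95
tcp_pos: [0.612, 0.0077, 0.0736]
ee_rot: [0.0, 0.923, 0.386, 0.001]
ft_force: [-0.6, 0.6, 10.2]
finger_gap: 0.565
```

carry_out(rows=[0, 0, 0, 0.08, 0, 0, 0, 0.16, 0, 0, 0, 0.24, 0, 0, 0, 0.32, 0, 0, 0, 0.4, 0, 0, 0, 0.48, 0, 0, 0, 0.56, 0, 0, 0, 0.63])

```text
time: 13.75
tcp_pos: [0.612, 0.0077, 0.0736]
ee_rot: [0.001, 0.758, 0.653, 0.001]
ft_force: [-0.3, 0.2, 8.9]
finger_gap: 0.565
```

Run:
```python
from h import *
s=env.read_state();print(s['tcp_pos'],s['ft_force'],s['wrist_torque'],s['q'],2*np.degrees(np.arctan2(s['ee_rot'][2],s['ee_rot'][1])))
```

```text
[0.61199475 0.00767185 0.07358135] [-0.25022302  0.23433687  8.94346448] [-0.00291862 -0.02579835 -0.02561846] [-6.36253394e-02  6.33332414e-01  1.59677973e+00  3.12598652e-04
  9.08751237e-01  8.50938003e-02] 81.46803005131422
```

The cap has turned 71° with no load in the moment. Now I lift slowly.

carry_out(rows=[0, 0, 0.002, 0, 0, 0, 0.005, 0, 0, 0, 0.009, 0, 0, 0, 0.014, 0, 0, 0, 0.014, 0])

```text
time: 14.25
tcp_pos: [0.6109, 0.0077, 0.0867]
ee_rot: [0.0, 0.759, 0.651, 0.0]
ft_force: [0.5, -0.6, -0.9]
finger_gap: 0.562
```

carry_out(rows=[0.0005, 0, 0.008, 0, 0.0005, 0, 0.018, 0, 0.001, 0, 0.03, 0, 0.001, 0, 0.044, 0, 0.001, 0, 0.056, 0, 0.001, 0, 0.064, 0, 0.001, 0, 0.067, 0, 0.001, 0, 0.067, 0])

```text
time: 15.05
tcp_pos: [0.612, 0.0076, 0.1537]
ee_rot: [0.0, 0.759, 0.651, 0.0]
ft_force: [0.1, 0.4, -0.8]
finger_gap: 0.571
```

carry_out(rows=[0, 0, 0, 0, 0, 0, 0, 0, 0, 0, 0, 0, 0, 0, 0, 0])

```text
time: 15.45
tcp_pos: [0.6118, 0.0076, 0.153]
ee_rot: [-0.0, 0.759, 0.651, -0.0]
ft_force: [0.2, 0.4, -0.3]
finger_gap: 0.564
```

Run:
```python
from h import *
s=env.read_state();print(s['tcp_pos'],s['ft_force'],s['finger_gap'],s['ee_rot'],abs(s['joint_velocities']).max())
a=env.grab_frame("side")[150:350,230:430];b=env.grab_frame("wrist")
cs=env.get_calibration("side");print('neck px',proj(cs,[.612,.0078,.1]))
o=np.hstack([cv2.resize(a,(400,400),interpolation=cv2.INTER_CUBIC),cv2.resize(b[80:480,120:520],(400,400))]);save(o,"f")
```

```text
[0.61183186 0.00764978 0.15304378] [ 0.22188357  0.44841136 -0.30675264] 0.5643382569358838 [-1.70195875e-04  7.58741730e-01  6.51391535e-01 -1.64816640e-04] 0.0011124439805736315
neck px [320.00787069 228.95706761]
```

View pics/f.png

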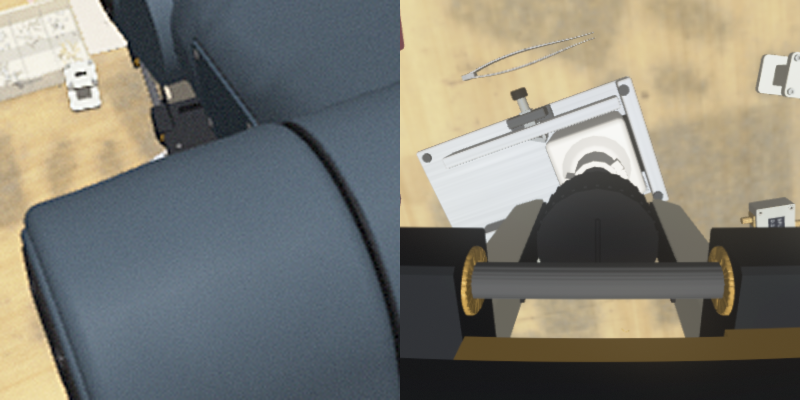

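The cap is held above the bared white neck, and the bottle stands home against the stop end with the catch behind it. The arm is still, so I hand in.

```bash
python3 -c "
from station import env
env.hand_in();s=env.read_state();print(s['time'],s['tcp_pos'],s['finger_gap'])"
```

```text
the job is handed in; nothing more can be done
the job is handed in; nothing more can be done
```

The job is done and handed in at about 15.5 s, well inside the 64 s limit.

- **Bottle:** I slid it home with closed fingers and held it against the rubber stop for over a second. The wrist read about 12 to 13 N of push, including sliding friction. A picture afterwards showed the catch nose out behind the bottle's near face.
- **Cap:** I gripped it at 40 N, pushed it down 5.7 mm (about 10 N) and turned it 71° counter-clockwise. It lifted off with no resistance.
- **Last check:** The cap is held at 52 mm opening, level and still. Its underside is worked out to be about 59 mm above the neck rim and within about 1 mm sideways. The wrist picture shows the neck bare and the bottle at the stop end, with the catch in place.

**Checks that failed or disagreed:**
- The push rose to about 17 N for well under a second before I backed off. Less friction, that is about 12 N on the stop, the top of the asked 5 to 12 N range.
- The arm blocked the side camera once it was over the stand. The final check rests on the wrist picture and the force readings alone.
- The final pictures did not show all the other things on the bench, but I saw no sign of touching any of them.

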